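Hang the grooming brush on the rail and shut the keeper

ROBOT

A 6-joint arm with a two-finger parallel gripper is mounted at the origin on the work surface. World frame = base frame: x ahead of the robot, y to its left, z up, the work surface at z = 0. Lengths are in m, angles in degrees, forces in N, time in s.
With the tool pointing down it reaches from about 0.35 to 0.875 m from the base axis. Payload 4.2 kg.
Tool frame: the origin (TCP) lies at the very end of the fingers, on their centre line; the grasp point (between the pads) lies 19 mm behind it; z points along the fingers, y is the line along which they close (so a half turn about z gives the same grasp; the last joint's range is limited). The gripper opens to 87 mm and grips with 3 to 60 N. Pads are 19 mm wide; open, the fingers measure 117 mm over their backs; the gripper's body (75 mm by 190 mm) begins 51 mm behind the grasp point.
Start: joints at [-61.845, 22.042, 0.453, 0, -68.411, -14.817], TCP at [0.144, -0.608, 0.223] pointing down, gripper open.
Joint ranges: [-179.83, 179.83], [-69.29, 118.12], [-61.27, 80.66], [-181.25, 117.63], [-171.15, -9.14], [-177.46, 177.46]. Speed limits (degrees/s): [159.86, 159.86, 180, 180, 180, 180].

INTERFACE

Orientations are given as a 3x3 rotation matrix whose columns are the frame's x, y, z axes.
In Python, from station import r gives the robot as it stands.
- The arm moves only by the tool jog_arm, never from a script. Its argument "plan" is text: rows parted by semicolons, each of 7 numbers parted by spaces: the shift along the tool's x, y, z normalised to -1 to 1, where 1 is 0.025 m, then the turn, a rotation vector about the tool's x, y, z normalised to -1 to 1, where 1 is 8 degrees, then the closure, from -1 (fully open) to 1 (shut). A call has exactly 10 rows; each row shifts and turns the commanded pose from where the row before left it, along the tool's axes as they then stand; what a row does not reach is not made up. A row lasts 1/10 s, in which the tool goes at most 50 mm and 8.59 degrees, less where a joint would pass 70% of its speed; a pose out of reach is approached as far as the arm can. A call with a number of a shift or a turn outside -1 to 1 is refused whole. A call with a gripper value outside its range is refused whole. The fingers move at their own pace and stop on an object; the grip force is fixed at half the most. Time passes only in rows, so rows that do not move let the fingers close, or fill a call up. It gives the time, the measured TCP pose, the force, the opening and the grip force at its end, in the units of the state.
- r.sense(): the state, without advancing time (a new reading comes with each control period).
- r.capture(name): name is "scene" or "top"; returns (picture, depth): 384x512x3 uint8, red, green, blue; 384x512 float32, m along the optical axis (not along the pixel's ray), 0 where there is no reading.
- r.get_calibration(name): a dict with "mtx" (3x3 intrinsics, pixels), "extrinsics" (4x4, takes a point from camera to world coordinates). Camera axes: x right, y up, looking along -z (the intrinsics and any distortion apply to the point x, -y, -z); pixel columns grow to the right and rows downward; lengths in m; the calibration is good to about 2 mm. A picture is of the moment at which its call begins. get_calibration takes no time and is no camera call.
- r.finish_job(): hands the job in; it is judged then, once.
The state is a dict: "time_s": time; "joints": joint angles; "joint_velocities": joint speeds; "effort": joint torques, N m; "tcp_pos": TCP position; "ee_rot": TCP orientation; "wrist_force": force on the tool from outside, world axes, zero at the start; "moment": the same for the moment, N m; "gripper_width": opening from 0.0 (shut) to 1.0 (fully open); "gripper_force": force on a finger pad.
Only numpy, scipy, OpenCV 4.12 (cv2) and the standard library are available. Lean on these libraries where they do the work, as an engineer would, in place of code of your own. Each camera call takes 0.05 s, during which the arm holds its last target. There are 200 camera calls.

TASK

Pick up the red brush by its hanger tab and hook it on the bare left half of the rail (left as the robot sees it, the half away from the keeper bar). Then slide it to the right along the rail, without lifting it off again, until its hook is centred on the yellow mark; let it hang there and swing the keeper bar fully shut in front of it. Leave everything else on the bench where it is.

Things in the scene. Friction and masses are not known exactly. Their poses are not given: they have to be found in the camera images.
- red_brush: Palm grooming brush, red back 64 x 84 mm, 34 mm high with black bristles, standing bristles down with a rigid steel hanger fixed on top; 0.26 kg, 172 mm high. Origin: centre of underside; y along the brush's long side, x to the hook's open side. A strap 24 mm wide (y) rises at x = -23..-17 mm to a roof like an inverted V (steel peak z = 130) that ends in a lip at x = 17..23 mm.
- red_brush_lip (a point): Middle of the lower end of the hook's lip on the red brush (x = 20, z = 96 mm in its frame). Below it, down to the brush back at z = 34 mm, the hook is open to +x: the rail enters there sideways, then the hook is lowered on it.
- red_brush_tab (a point): Middle of the red brush's flat red grip tab, at x = 0, z = 151 mm in its frame. The tab stands on the hook's roof: 14 mm thick (x), 30 mm wide (y), from z = 130 to z = 172 mm; to be pinched from above.
- red_brush_seat (a point): Point under the hook's roof of the red brush, 115 mm above its underside (z = 115 in its frame): coincides with the rail's axis when the hanger hangs properly.
- green_brush: Not to be moved. Of the same shape as the red one: a palm brush with a green back and green tab, on a hanger, 172 mm high.
- rack: Fixed drying rack. Origin: centre of the underside of its wooden foot (100 x 460 x 18 mm); y along the rail to the robot's left, x away from the robot. Posts 18 mm thick, 210 mm high at y = -200 and 200 mm; between them a steel rail, 12 mm diameter, at x = 0, z = 200 mm. Behind it a dark strip (x = 58..78, z = 174..180 mm). y > 0 is the bare left half.
- rail_mid (a point): Middle of the rail, on its axis (200 mm above the bench), axes as the rack's.
- mark: The yellow mark: an 8 mm wide yellow ring round the rail, and in line with it on the dark strip behind a yellow bar (10 mm wide) and flag (24 mm wide). Origin: on the rail's axis at the middle of the ring; axes as the rack's. Somewhere 85 to 115 mm to the right (-y) of the rail's middle. Looks only, nothing to bump into.
- keeper (a joint): Angle of the keeper bar about its vertical hinge (rad): 0 = fully shut, at its stop, parallel to the rail and 45 mm in front of it (robot side); positive = swung out towards the robot. Range 0 to 1.7. The bar is aluminium, 8 x 14 mm, at 165 to 179 mm above the bench. The hinge is stiff (about 0.2 N m) and stays where it is left.
- keeper_handle (a point): Point on the keeper bar's handle: an upright blue rod of 12 mm diameter, its top 244 mm above the bench, on the bar's free end 140 mm from the hinge axis. This point is on the rod's axis, 227 mm above the bench (17 mm below its top).
- keeper_hinge (a point): Point on the keeper's vertical hinge axis, level with keeper_handle. In the rack's frame at x = -45, y = -200 mm.
- bowl: Not to be moved: terracotta bowl, 130 mm across, 55 mm high. Origin: centre of underside.
- clipper: Not to be moved: steel nail clipper lying flat, 62 mm long (its x), 13 mm wide, 12 mm high. Origin: centre of underside.
- garden_rake: Not to be moved: small hand rake lying flat, wooden handle from x = -150 to -20 mm, steel tines to x = +105 mm, 80 mm wide, 24 mm high. Origin: on the bench, near its middle.
- tub: Not to be moved: white plastic tub with a blue lid, 118 x 158 mm, 89 mm high. Origin: centre of underside.
- salve: Not to be moved: small jar with a metal cap, 60 mm across, 55 mm high. Origin: centre of underside.

How it is judged:
By the outcome, as a careful person would: the job done as asked, in the order asked, and still so for the second after the job is handed in, with the robot touching nothing.
It also fails if it takes over 58 s, if anything falls off the work surface, if the arm or the gripper's body presses on something with over 40 N, if the wrist force passes 120 N, or if a joint passes its speed limit or range.

## Working session

There is one attempt and no reset: what is moved stays moved. The work goes in short steps, Python scripts to look and compute and a tool call to move; the robot and the scene stay as the last step left them, time stands still between calls to the robot, and variables do not carry over. Pictures are saved under pics/ and viewed, at most 10 in all, crops included, and the job is handed in when it is done.

Besides the shell and the picture viewer there is one more tool, called after "Emit:" as a command line: name --argument value ..., lists and objects as JSON in quotes. jog_arm: Moves the arm, as the interface text tells. Scaled input: -1 to 1 covers 0.025 m each way for a shift and 8 degrees each way for a turn. Its arguments: {"type":"object","properties":{"plan":{"type":"string"}},"required":["plan"]}

```bash
ls; mkdir -p pics
python3 - <<'E'
from station import r
import cv2,numpy as np
s=r.sense();print(s)
for n in("scene","top"):
    p,d=r.capture(n);np.savez(f"pics/{n}0.npz",p=p,d=d)
    cv2.imwrite(f"pics/{n}0.png",cv2.resize(p[:,:,::-1],(780,585)))
    c=r.get_calibration(n);print(n,c["mtx"],c["extrinsics"],c.keys())
E
```

```text
pics
{'time_s': 0.0, 'joints': array([-6.18429177e+01,  2.20918690e+01,  3.78427818e-01, -2.83051363e-02,
       -6.84134151e+01, -1.48168444e+01]), 'joint_velocities': array([ 0.0825408 , -0.01230538, -0.02894038,  0.00239333, -0.00961433,
        0.08798539]), 'effort': array([ 2.27789542e-05, -3.90667534e+01,  1.87407088e+01,  4.22013760e+00,
        1.09680853e-02, -2.03557165e-04]), 'tcp_pos': array([ 0.1440772 , -0.60752634,  0.2214405 ]), 'ee_rot': array([[-9.73059071e-01, -2.30555059e-01, -6.39767484e-04],
       [-2.30555914e-01,  9.73056662e-01,  2.16877501e-03],
       [ 1.22507962e-04,  2.25784837e-03, -9.99997444e-01]]), 'wrist_force': array([ 0.10244098, -0.10409723,  0.15249181]), 'moment': array([-0.00146917, -0.01598033, -0.02637707]), 'gripper_force': 0.0, 'gripper_width': 0.9978648213137956}
scene [[456.85251492   0.         250.09132879]
 [  0.         456.85251492 189.50406137]
 [  0.           0.           1.        ]] [[ 0.32184968 -0.56028625  0.7632117   1.47568754]
 [ 0.94656845  0.17294924 -0.27220714 -0.3098193 ]
 [ 0.02051703  0.8100419   0.58601295  0.882422  ]
 [ 0.          0.          0.          1.        ]] dict_keys(['mtx', 'extrinsics'])
top [[386.34179489   0.         254.3632552 ]
 [  0.         386.34179489 191.90984378]
 [  0.           0.           1.        ]] [[ 2.52355614e-04  9.82245462e-01 -1.87600076e-01  2.62293487e-01]
 [-9.99972290e-01 -1.14789957e-03 -7.35536888e-03  3.46839576e-03]
 [-7.44012376e-03  1.87596734e-01  9.82217954e-01  1.33714089e+00]
 [ 0.00000000e+00  0.00000000e+00  0.00000000e+00  1.00000000e+00]] dict_keys(['mtx', 'extrinsics'])
```

View pics/scene0.png

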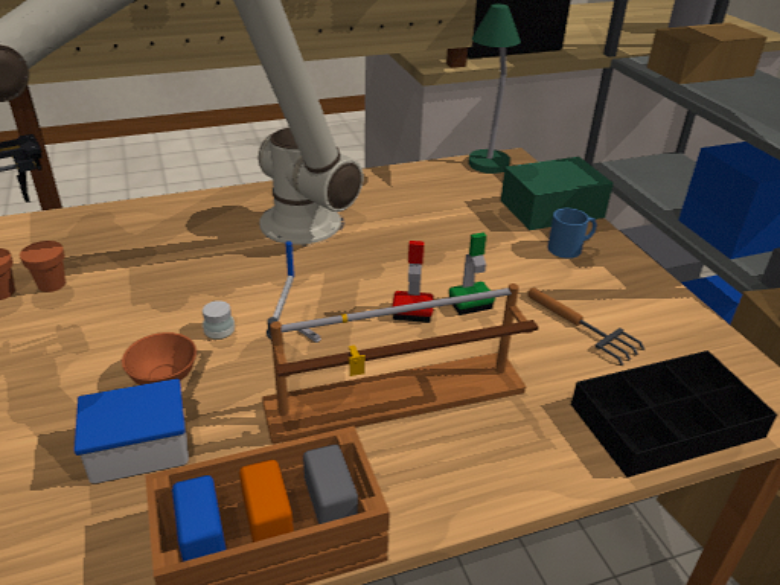

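View pics/top0.png

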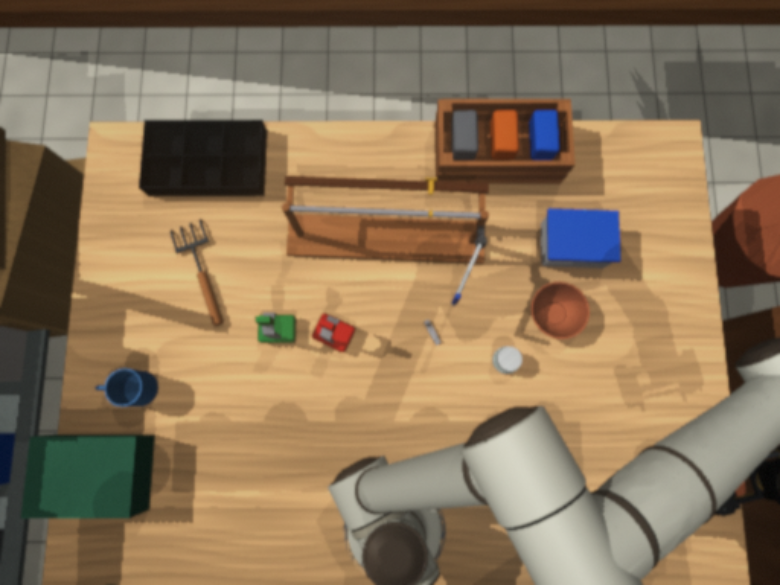

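The scene view shows the red brush (413,290), the rail from (280,325) to (512,292), and the keeper swung towards the robot with its handle at (290,258). In the top view the red brush is at (333,332), the green brush at (276,327), the yellow ring at (431,211) and the handle at (457,298). Next I measure from both views.

```bash
cat > h.py <<'E'
import numpy as np,cv2
from station import r
def cloud(n,d):
    c=r.get_calibration(n);K=c["mtx"];E=c["extrinsics"]
    v,u=np.mgrid[:d.shape[0],:d.shape[1]]
    X=np.stack([(u-K[0,2])/K[0,0]*d,-(v-K[1,2])/K[1,1]*d,-d],-1)
    return X@E[:3,:3].T+E[:3,3]
def pix(n,P):
    c=r.get_calibration(n);K=c["mtx"];E=c["extrinsics"]
    q=(np.atleast_2d(P)-E[:3,3])@E[:3,:3]
    return np.stack([K[0,0]*q[:,0]/-q[:,2]+K[0,2],K[1,1]*-q[:,1]/-q[:,2]+K[1,2]],1)
def load(n,k):
    z=np.load(f"pics/{n}{k}.npz");return z["p"],z["d"]
def snap(n):
    return r.capture(n)
def hsv(p): return cv2.cvtColor(p,cv2.COLOR_RGB2HSV)
def cmask(p,c):
    H,S,V=[hsv(p)[...,i].astype(int) for i in range(3)]
    return {"red":((H<6)|(H>174))&(S>170)&(V>60),"green":(H>50)&(H<80)&(S>150),"yellow":(H>20)&(H<30)&(S>200)&(V>120),
     "blue":(H>100)&(H<125)&(S>150)&(V>60)}[c]
E
python3 - <<'E'
from h import *
np.set_printoptions(precision=4,suppress=True)
tiles=[]
for n in("scene","top"):
    p,d=load(n,0);X=cloud(n,d);ok=d>0
    reg=(X[...,0]>.3)&(X[...,0]<.95)&(abs(X[...,1])<.35)&ok
    for c in("red","green","yellow","blue"):
        m=cmask(p,c)&reg
        for lo,hi in((.01,.05),(.05,.12),(.12,.19),(.19,.26)):
            q=m&(X[...,2]>lo)&(X[...,2]<hi)
            if c=="blue":q&=(X[...,1]>-.2)
            if q.sum()>2:
                P=X[q];print(n,c,lo,q.sum(),"mean",P.mean(0),"min",P.min(0),"max",P.max(0))
    # rail: z .19-.215, greyish
    S=hsv(p)[...,1]
    q=reg&(X[...,2]>.193)&(X[...,2]<.215)&(S<90)&(X[...,0]>.5)
    P=X[q];print(n,"rail",len(P),P.min(0),P.max(0))
    if len(P)>10:
        a=np.polyfit(P[:,1],P[:,0],1);print("x=",a, "resid",np.std(P[:,0]-np.polyval(a,P[:,1])))
for n,(u,v) in(("scene",(290,175)),("top",(200,218)),("scene",(185,190)),("top",(300,165))):
    p,_=load(n,0);t=p[v-30:v+30,u-40:u+40];tiles.append(cv2.resize(t,(400,300),interpolation=cv2.INTER_CUBIC))
cv2.imwrite("pics/crops.png",np.vstack([np.hstack(tiles[:2]),np.hstack(tiles[2:])])[:,:,::-1])
E
```

```text
scene red 0.01 236 mean [0.4277 0.1322 0.0304] min [0.3855 0.0916 0.016 ] max [0.4698 0.178  0.0371]
scene red 0.12 136 mean [0.4277 0.1324 0.1522] min [0.413  0.1185 0.1261] max [0.4365 0.1461 0.1736]
scene green 0.01 246 mean [0.4665 0.2598 0.0288] min [0.4056 0.1152 0.0102] max [0.9238 0.3148 0.0479]
scene green 0.12 125 mean [0.4372 0.2594 0.1525] min [0.4254 0.2467 0.1267] max [0.4426 0.2749 0.1729]
scene yellow 0.12 54 mean [ 0.7126 -0.0778  0.1825] min [ 0.693 -0.088  0.152] max [ 0.7265 -0.0657  0.1884]
scene yellow 0.19 12 mean [ 0.6521 -0.0752  0.2023] min [ 0.639 -0.086  0.192] max [ 0.7268 -0.0713  0.2058]
scene blue 0.12 11 mean [ 0.4702 -0.1237  0.1833] min [ 0.4657 -0.1264  0.1762] max [ 0.4731 -0.1208  0.1896]
scene blue 0.19 58 mean [ 0.471  -0.1224  0.2192] min [ 0.4664 -0.1265  0.1908] max [ 0.4758 -0.1177  0.2447]
scene rail 691 [ 0.6367 -0.1757  0.1938] [0.662  0.212  0.2073]
x= [0.0407 0.6493] resid 0.0027975657086598132
top red 0.01 222 mean [0.4158 0.1251 0.0336] min [0.3838 0.0922 0.0241] max [0.4593 0.1778 0.0404]
top red 0.12 45 mean [0.4221 0.1352 0.1681] min [0.4129 0.12   0.1351] max [0.4354 0.1506 0.1779]
top rail 467 [ 0.6337 -0.1737  0.196 ] [0.6582 0.2111 0.2128]
x= [0.042 0.645] resid 0.003237490028776074
```

View pics/crops.png

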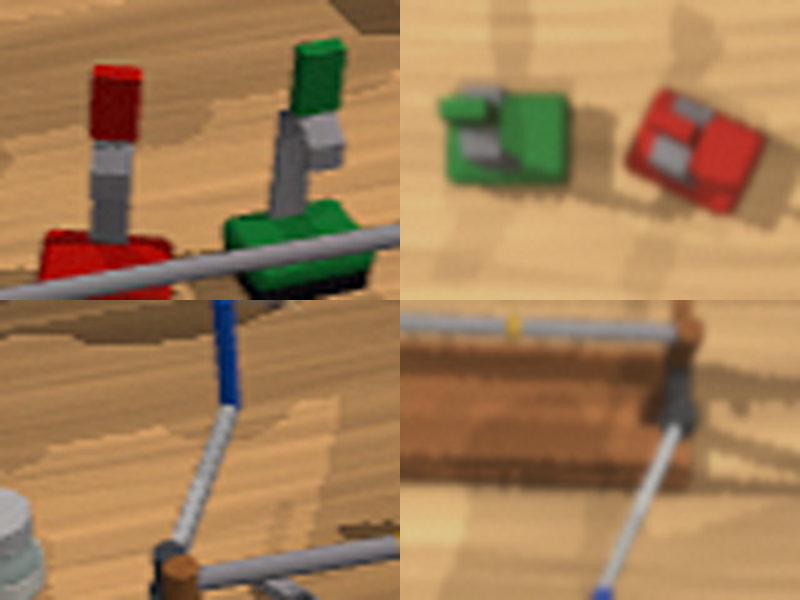

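The crops show the red tab at about (115,105) in the scene tile. Its strap meets the back on the robot side, so the hook seems to open away from the robot. I'll fit the yaw and confirm the opening side numerically.

Run:
```python
from h import *
np.set_printoptions(precision=4,suppress=True)
from scipy.spatial import cKDTree
B={}
for n in("scene","top"):
    p,d=load(n,0);X=cloud(n,d)
    near=(np.hypot(X[...,0]-.428,X[...,1]-.133)<.065)&(d>0)
    H=hsv(p);red=cmask(p,"red")
    b=X[near&red&(X[...,2]>.031)&(X[...,2]<.042)]; print(n,"back",cv2.minAreaRect((b[:,:2]*1000).astype(np.float32)))
    t=X[near&red&(X[...,2]>.128)]
    print(n,"tab",cv2.minAreaRect((t[:,:2]*1000).astype(np.float32)))
    tt=X[near&red&(X[...,2]>.166)];print(" tabtop",len(tt),tt.mean(0))
    g=near&(H[...,1]<70)
    for lo,hi in((.04,.07),(.07,.095),(.095,.11),(.11,.12),(.12,.135)):
        q=X[g&(X[...,2]>lo)&(X[...,2]<hi)]
        if len(q):print(n,"grey",lo,len(q),q.mean(0))
    # all-brush silhouette
# mask model fit of red/grey silhouettes: pose (x,y,yaw), IoU in both views with sampled boxes
def box(a,b):
    return np.array([[x,y,z] for x in(a[0],b[0]) for y in(a[1],b[1]) for z in(a[2],b[2])])/1000
parts=[box((-32,-42,22),(32,42,34)),box((-7,-15,130),(7,15,172))]
ms={}
for n in("scene","top"):
    p,d=load(n,0);X=cloud(n,d)
    near=(np.hypot(X[...,0]-.428,X[...,1]-.133)<.065)
    ms[n]=(near&cmask(p,"red")).astype(np.uint8)
def err(v,ret=False):
    c,s=np.cos(v[2]),np.sin(v[2]);R=np.array([[c,-s,0],[s,c,0],[0,0,1]]);e=0;k=4
    for n in ms:
        M=np.zeros((384*k,512*k),np.uint8)
        for P in parts:
            cv2.fillConvexPoly(M,cv2.convexHull((pix(n,P@R.T+[v[0],v[1],0])*k+k/2).round().astype(np.int32)),1)
        f=cv2.resize(M.astype(np.float32),(512,384),interpolation=cv2.INTER_AREA)
        # ignore grey occluders: only penalise red outside model fully, model-not-red half
        D=ms[n]-f; e+=(np.clip(D,0,1)).sum()+.5*np.clip(-D,0,1).sum()
    return e
from scipy.optimize import minimize
best=None
for yaw in np.radians(np.arange(-90,90,15)):
    o=minimize(err,[.428,.133,yaw],method="Nelder-Mead",options=dict(initial_simplex=np.array([[.428,.133,yaw],[.434,.133,yaw],[.428,.139,yaw],[.428,.133,yaw+.15]])))
    if best is None or o.fun<best.fun:best=o
print(best.x,np.degrees(best.x[2]),best.fun)
# rail / posts: rack wood, mark, keeper
for n in("scene","top"):
    p,d=load(n,0);X=cloud(n,d)
    q=(X[...,2]>.193)&(X[...,2]<.215)&(hsv(p)[...,1]<90)&(X[...,0]>.58)&(X[...,0]<.72)&(abs(X[...,1])<.19)&(d>0)
    P=X[q]
    # per-slab center of pixels
    for y0 in np.arange(-.16,.19,.04):
        s=P[abs(P[:,1]-y0)<.02]; print(n,"%.2f"%y0,len(s),s.mean(0),s[:,2].max())
    v,u=np.nonzero(cmask(p,"yellow")&(abs(X[...,0]-.648)<.03))
    print(n,"ring px",len(u),u.mean(),v.mean(), X[v,u].mean(0))
    q=(X[...,2]>.10)&(X[...,2]<.225)&(X[...,0]>.6)&(X[...,0]<.69)&(hsv(p)[...,1]>90)&(hsv(p)[...,0]<20)&(abs(X[...,1])<.26)
    for s in(-1,1):
        w=X[q&(X[...,1]*s>.14)]; print(n,"post",s,len(w),w.mean(0),w.min(0),w.max(0))
```

```text
scene back ((424.8798828125, 134.68203735351562), (78.88990020751953, 60.20419692993164), 63.115047454833984)
scene tab ((424.4883117675781, 133.62242126464844), (26.90071678161621, 18.377300262451172), 69.42103576660156)
 tabtop 32 [0.4252 0.1343 0.17  ]
scene grey 0.04 41 [0.4077 0.1425 0.0538]
scene grey 0.07 1 [0.44   0.1257 0.0935]
scene grey 0.095 32 [0.4441 0.1259 0.1026]
scene grey 0.11 37 [0.4386 0.1268 0.1147]
scene grey 0.12 21 [0.4321 0.132  0.123 ]
top back ((421.9986877441406, 134.52609252929688), (76.68335723876953, 57.35272979736328), 63.747528076171875)
top tab ((422.7952880859375, 135.3490753173828), (29.869626998901367, 13.158745765686035), 60.359153747558594)
 tabtop 37 [0.4231 0.1366 0.1717]
top grey 0.04 2 [0.4049 0.1488 0.0435]
top grey 0.07 3 [0.4032 0.1455 0.0733]
top grey 0.095 3 [0.403  0.1453 0.1041]
top grey 0.11 34 [0.418  0.1366 0.1157]
top grey 0.12 19 [0.4217 0.1362 0.1225]Traceback (most recent call last):
  File "<stdin>", line 40, in <module>
    res = _minimize_neldermead(fun, x0, args, callback, bounds=bounds,
                               **options)
    fxr = func(xr)
    fx = function(np.copy(x), *(wrapper_args + args))
  File "<stdin>", line 32, in err
  File "h.py", line 9, in pix
    c=r.get_calibration(n);K=c["mtx"];E=c["extrinsics"]
ValueError: time passes only in moves, steps and waits
```

```bash
sed -i 's/^def cloud/import pickle,os\nif not os.path.exists("cal.pkl"): pickle.dump({n:r.get_calibration(n) for n in("scene","top")},open("cal.pkl","wb"))\nCAL=pickle.load(open("cal.pkl","rb"))\ndef cloud/; s/c=r.get_calibration(n);/c=CAL[n];/' h.py
python3 - <<'E'
from h import *
np.set_printoptions(precision=4,suppress=True)
from scipy.optimize import minimize
def box(a,b):
    return np.array([[x,y,z] for x in(a[0],b[0]) for y in(a[1],b[1]) for z in(a[2],b[2])])/1000
parts=[box((-32,-42,22),(32,42,34)),box((-7,-15,130),(7,15,172))]
ms={}
for n in("scene","top"):
    p,d=load(n,0);X=cloud(n,d)
    ms[n]=((np.hypot(X[...,0]-.428,X[...,1]-.133)<.065)&cmask(p,"red")).astype(np.uint8)
def err(v,views=("scene","top")):
    c,s=np.cos(v[2]),np.sin(v[2]);R=np.array([[c,-s,0],[s,c,0],[0,0,1]]);e=0;k=4
    for n in views:
        M=np.zeros((384*k,512*k),np.uint8)
        for P in parts:
            cv2.fillConvexPoly(M,cv2.convexHull((pix(n,P@R.T+[v[0],v[1],0])*k+k/2).round().astype(np.int32)),1)
        D=ms[n]-cv2.resize(M.astype(np.float32),(512,384),interpolation=cv2.INTER_AREA)
        e+=(np.clip(D,0,1)).sum()+.5*np.clip(-D,0,1).sum()
    return e
for vw in(("scene","top"),("scene",),("top",)):
    y=-.46
    o=minimize(err,[.424,.134,y],args=(vw,),method="Nelder-Mead",options=dict(initial_simplex=np.array([[.424,.134,y],[.430,.134,y],[.424,.140,y],[.424,.134,y+.15]])))
    print(vw,o.x,np.degrees(o.x[2]),o.fun)
for n in("scene","top"):
    p,d=load(n,0);X=cloud(n,d)
    q=(X[...,2]>.193)&(X[...,2]<.215)&(hsv(p)[...,1]<90)&(X[...,0]>.58)&(X[...,0]<.72)&(abs(X[...,1])<.19)&(d>0)
    P=X[q]
    for y0 in (-.14,-.04,.06,.16):
        s=P[abs(P[:,1]-y0)<.02]; print(n,"%.2f"%y0,len(s),s.mean(0),s[:,2].max())
    v,u=np.nonzero(cmask(p,"yellow")&(abs(X[...,0]-.648)<.03))
    print(n,"ring px",len(u),u.mean(),v.mean(), X[v,u].mean(0))
    q=(X[...,2]>.10)&(X[...,2]<.225)&(X[...,0]>.6)&(X[...,0]<.69)&(hsv(p)[...,1]>90)&(hsv(p)[...,0]<20)&(abs(X[...,1])<.26)
    for s in(-1,1):
        w=X[q&(X[...,1]*s>.14)]; print(n,"post",s,len(w),w.mean(0),w.min(0),w.max(0))
    # undo: dark strip edge line & handle top
    b=cmask(p,"blue")&(X[...,1]>-.2)&(X[...,1]<0)&(X[...,0]<.6)&(X[...,0]>.3)
    print(n,"handle",b.sum(),X[b].mean(0) if b.sum() else "")
    t=X[(X[...,0]>.45)&(X[...,0]<.62)&(X[...,1]<-.1)&(X[...,1]>-.2)&(X[...,2]>.155)&(X[...,2]<.185)&(hsv(p)[...,1]<90)]
    if len(t): a=np.polyfit(t[:,0],t[:,1],1);print(n,"bar",len(t),a,t.min(0),t.max(0))
E
```

```text
('scene', 'top') [ 0.4255  0.1338 -0.4608] -26.400470268769933 224.34375
('scene',) [ 0.4268  0.1328 -0.4263] -24.426780119788273 111.53125
('top',) [ 0.424  0.134 -0.46 ] -26.35605857601787 107.375
scene -0.14 86 [ 0.6435 -0.1399  0.2018] 0.20650953565561958
scene -0.04 76 [ 0.6475 -0.0399  0.2023] 0.2073464475616228
scene 0.06 67 [0.6519 0.0597 0.2023] 0.2067149340774087
scene 0.16 65 [0.6557 0.1602 0.202 ] 0.2066474018348491
scene ring px 11 225.8181818181818 207.9090909090909 [ 0.6453 -0.0743  0.2033]
scene post -1 240 [ 0.6498 -0.1834  0.1728] [ 0.6116 -0.1903  0.1003] [ 0.6889 -0.162   0.2119]
scene post 1 218 [0.663  0.2152 0.1703] [0.6477 0.1944 0.1001] [0.6893 0.2264 0.2116]
scene handle 69 [ 0.4709 -0.1226  0.2135]
scene bar 142 [-0.4951  0.1134] [ 0.468  -0.1909  0.1559] [ 0.6021 -0.1153  0.1842]
top -0.14 52 [ 0.6387 -0.1399  0.2043] 0.21275625746459292
top -0.04 48 [ 0.6429 -0.0396  0.2046] 0.2102509877864509
top 0.06 47 [0.648  0.0599 0.2041] 0.21254140309483205
top 0.16 51 [0.6522 0.1608 0.2042] 0.20997049156125125
top ring px 0 nan nan [nan nan nan]
top post -1 115 [ 0.649  -0.1804  0.1782] [ 0.6255 -0.1892  0.1072] [ 0.6897 -0.171   0.2153]
top post 1 110 [0.6578 0.2159 0.1683] [0.645  0.2087 0.1023] [0.6899 0.2259 0.2122]
top handle 2 [ 0.4636 -0.1197  0.2425]
top bar 151 [-0.417   0.0712] [ 0.4618 -0.1907  0.1557] [ 0.6198 -0.1159  0.1847]<stdin>:31: RuntimeWarning: Mean of empty slice.
  ret = ret.dtype.type(ret / rcount)
  ret = um.true_divide(
```

Emit:
jog_arm --plan "0 0 -0.4 0 0 -0.629 -0.2; 0 0 -0.4 0 0 -0.629 -0.2; 0 0 -0.4 0 0 -0.629 -0.2; 0 0 -0.4 0 0 -0.629 -0.2; 0 0 -0.4 0 0 -0.629 -0.2; 0 0 -0.4 0 0 -0.629 -0.2; 0 0 -0.4 0 0 -0.629 -0.2; 0 0 -0.4 0 0 -0.629 -0.2; 0 0 -0.4 0 0 -0.629 -0.2; 0 0 -0.4 0 0 -0.629 -0.2"

```text
time_s: 1.1
tcp_pos: [0.1442, -0.6078, 0.3223]
ee_rot: [[-0.44, -0.898, -0.0], [-0.898, 0.44, 0.001], [-0.001, 0.001, -1.0]]
wrist_force: [-0.1, -0.1, 0.1]
gripper_width: 0.6
gripper_force: 0.0
```

```bash
cat >> h.py <<'E'
def to(P,yaw=None,start=None,n=10):
    """delta to world P in tool units (total and per row over n), plus turn about tool z to bring tool-y to yaw deg"""
    s=r.sense();R=s["ee_rot"];p=s["tcp_pos"] if start is None else np.array(start)
    d=R.T@(np.array(P)-p)/.025
    y=np.degrees(np.arctan2(R[1,1],R[0,1]))
    t=0 if yaw is None else -((yaw-y+180)%360-180)/8
    print("tcp",s["tcp_pos"].round(4),"yaw%.2f"%y,"tilt",R[:2,2].round(4),"tot",d.round(2),"row",(d/n).round(3),"turn tot %.3f row %.4f"%(t,t/n),"F",s["wrist_force"].round(2),"w%.3f"%s["gripper_width"],"gf%.1f"%s["gripper_force"],"t%.1f"%s["time_s"])
E
python3 -c "
from h import *
to([.38,-.3,.32],153.6);print(r.sense()['joints'].round(1))
to([.4255,.134,.28],153.6,[.38,-.3,.32],20)"
```

```text
tcp [ 0.1442 -0.6078  0.3223] yaw153.86 tilt [-0.0003  0.0013] tot [-15.21  -3.04   0.1 ] row [-1.521 -0.304  0.01 ] turn tot 0.033 row 0.0033 F [-0.07 -0.15  0.09] w0.600 gf0.0 t1.1
[-61.8  19.4  10.6  -0.  -81.3  35.7]
tcp [ 0.1442 -0.6078  0.3223] yaw153.86 tilt [-0.0003  0.0013] tot [-16.39   6.01   1.62] row [-0.819  0.301  0.081] turn tot 0.033 row 0.0017 F [-0.07 -0.15  0.09] w0.600 gf0.0 t1.1
```

Emit:
jog_arm --plan "-0.85 -0.17 0 0 0 0 -0.2; -0.85 -0.17 0 0 0 0 -0.2; -0.85 -0.17 0 0 0 0 -0.2; -0.85 -0.17 0 0 0 0 -0.2; -0.85 -0.17 0 0 0 0 -0.2; -0.85 -0.17 0 0 0 0 -0.2; -0.85 -0.17 0 0 0 0 -0.2; -0.85 -0.17 0 0 0 0 -0.2; -0.85 -0.17 0 0 0 0 -0.2; -0.85 -0.17 0 0 0 0 -0.2"

```text
time_s: 2.1
tcp_pos: [0.2769, -0.4355, 0.3221]
ee_rot: [[-0.444, -0.896, -0.001], [-0.896, 0.444, 0.001], [-0.001, 0.001, -1.0]]
wrist_force: [0.4, -0.1, 0.2]
gripper_width: 0.601
gripper_force: 0.0
```

Emit:
jog_arm --plan "-0.85 -0.17 0 0 0 0 -0.2; -0.85 -0.17 0 0 0 0 -0.2; -0.85 -0.17 0 0 0 0 -0.2; -0.85 -0.17 0 0 0 0 -0.2; -0.85 -0.17 0 0 0 0 -0.2; -0.85 -0.17 0 0 0 0 -0.2; -0.85 -0.17 0 0 0 0 -0.2; -0.85 -0.17 0 0 0 0 -0.2; -0.82 0.3 0 0 0 0 -0.2; -0.82 0.3 0 0 0 0 -0.2"

```text
time_s: 3.1
tcp_pos: [0.3873, -0.2549, 0.3218]
ee_rot: [[-0.444, -0.896, -0.001], [-0.896, 0.444, 0.001], [0.0, 0.002, -1.0]]
wrist_force: [1.2, 1.1, 0.6]
gripper_width: 0.604
gripper_force: 0.0
```

Emit:
jog_arm --plan "-0.82 0.3 0 0 0 0 -0.2; -0.82 0.3 0 0 0 0 -0.2; -0.82 0.3 0 0 0 0 -0.2; -0.82 0.3 0 0 0 0 -0.2; -0.82 0.3 0 0 0 0 -0.2; -0.82 0.3 0 0 0 0 -0.2; -0.82 0.3 0 0 0 0 -0.2; -0.82 0.3 0 0 0 0 -0.2; -0.82 0.3 0 0 0 0 -0.2; -0.82 0.3 0 0 0 0 -0.2"

```text
time_s: 4.1
tcp_pos: [0.4106, -0.038, 0.3222]
ee_rot: [[-0.444, -0.896, -0.001], [-0.896, 0.444, 0.0], [0.0, 0.001, -1.0]]
wrist_force: [0.2, -0.6, 0.5]
gripper_width: 0.599
gripper_force: 0.0
```

```bash
python3 -c "
from h import *
to([.4255,.134,.22],153.6)"
```

```text
tcp [ 0.4106 -0.038   0.3222] yaw153.66 tilt [-0.0006  0.0001] tot [-6.43  2.52  4.09] row [-0.643  0.252  0.409] turn tot 0.007 row 0.0007 F [ 0.23 -0.57  0.54] w0.599 gf0.0 t4.1
```

Emit:
jog_arm --plan "-0.71 0.28 0.45 0 0 0 -0.2; -0.71 0.28 0.45 0 0 0 -0.2; -0.71 0.28 0.45 0 0 0 -0.2; -0.71 0.28 0.45 0 0 0 -0.2; -0.71 0.28 0.45 0 0 0 -0.2; -0.71 0.28 0.45 0 0 0 -0.2; -0.71 0.28 0.45 0 0 0 -0.2; -0.71 0.28 0.45 0 0 0 -0.2; -0.71 0.28 0.45 0 0 0 -0.2; 0 0 0 0 0 0 -0.2"

```text
time_s: 5.1
tcp_pos: [0.4246, 0.1331, 0.2195]
ee_rot: [[-0.442, -0.897, -0.003], [-0.897, 0.442, -0.002], [0.003, 0.002, -1.0]]
wrist_force: [0.5, -0.0, 0.2]
gripper_width: 0.602
gripper_force: 0.0
```

```bash
python3 -c "
from h import *
to([.4255,.134,.136],153.6)
p,d=r.capture('scene');np.savez('pics/scene1.npz',p=p,d=d)
cv2.imwrite('pics/c1.png',cv2.resize(p[90:240,190:390],(800,600),interpolation=cv2.INTER_CUBIC)[:,:,::-1])"
```

```text
tcp [0.4246 0.1331 0.2195] yaw153.76 tilt [-0.0034 -0.0018] tot [-0.06 -0.02  3.34] row [-0.006 -0.002  0.334] turn tot 0.020 row 0.0020 F [ 0.49 -0.01  0.18] w0.602 gf0.0 t5.1
```

View pics/c1.png

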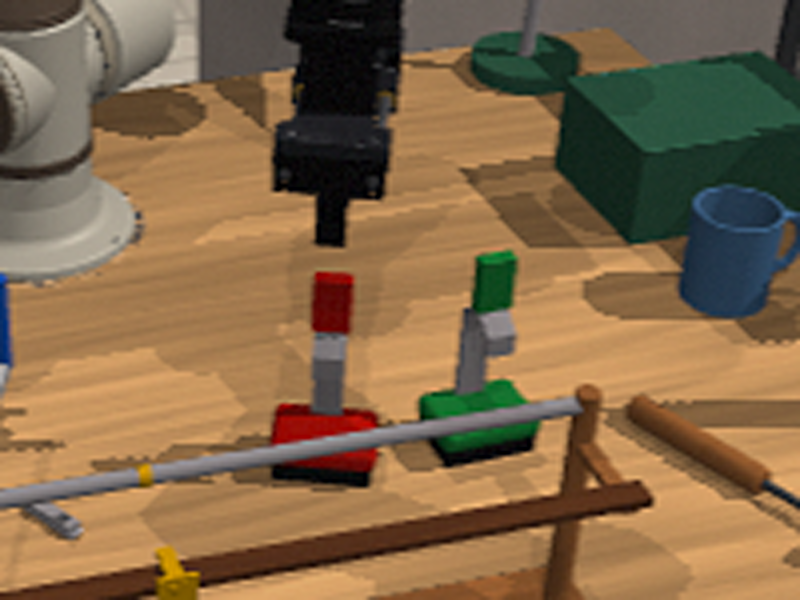

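The fingers at (330,220) sit right above the red tab at (333,300), lined up with its thin direction. I'll descend and close.

Emit:
jog_arm --plan "0 0 0.5 0 0 0 -0.2; 0 0 0.5 0 0 0 -0.2; 0 0 0.5 0 0 0 -0.2; 0 0 0.5 0 0 0 -0.2; 0 0 0.5 0 0 0 -0.2; 0 0 0.5 0 0 0 -0.2; 0 0 0.34 0 0 0 -0.2; 0 0 0 0 0 0 -0.2; 0 0 0 0 0 0 1; 0 0 0 0 0 0 1"

```text
time_s: 6.15
tcp_pos: [0.4259, 0.1324, 0.1385]
ee_rot: [[-0.444, -0.896, 0.001], [-0.896, 0.444, 0.001], [-0.001, -0.001, -1.0]]
wrist_force: [-0.1, -0.3, -0.2]
gripper_width: 0.494
gripper_force: 0.0
```

Emit:
jog_arm --plan "0 0 0 0 0 0 1; 0 0 0 0 0 0 1; 0 0 0 0 0 0 1; 0 0 0 0 0 0 1; 0 0 0 0 0 0 1; 0 0 0 0 0 0 1; 0 0 0 0 0 0 1; 0 0 -0.4 0 0 0 1; 0 0 -0.4 0 0 0 1; 0 0 -0.4 0 0 0 1"

```text
time_s: 7.15
tcp_pos: [0.4256, 0.1324, 0.1689]
ee_rot: [[-0.444, -0.896, 0.001], [-0.896, 0.444, 0.0], [-0.001, -0.0, -1.0]]
wrist_force: [0.8, -0.3, -2.6]
gripper_width: 0.157
gripper_force: 30.0
```

```bash
python3 -c "
from h import *
to([.4255,.134,.28],177.6)
p,d=r.capture('scene');np.savez('pics/scene2.npz',p=p,d=d)
for n in('scene','top'):
  p,d=r.capture(n);X=cloud(n,d);q=cmask(p,'red')&(np.hypot(X[...,0]-.425,X[...,1]-.134)<.07)
  b=X[q&(X[...,2]<.1)];print(n,len(b),b.mean(0),np.percentile(b[:,2],[50,95]),cv2.minAreaRect((b[b[:,2]>.055][:,:2]*1000).astype(np.float32)))
"
```

```text
tcp [0.4256 0.1324 0.1689] yaw153.67 tilt [0.0006 0.0004] tot [-0.06  0.03 -4.44] row [-0.006  0.003 -0.444] turn tot -2.992 row -0.2992 F [ 0.76 -0.35 -2.58] w0.157 gf30.0 t7.2
scene 354 [0.43600458 0.12866808 0.06421612] [0.06512661 0.06845498] ((428.8370056152344, 133.63531494140625), (80.53953552246094, 68.18915557861328), 63.33043670654297)
top 147 [0.4164199  0.11090145 0.0656742 ] [0.06579109 0.07069877] ((415.8341064453125, 113.09486389160156), (30.595138549804688, 59.34215545654297), 63.092350006103516)
```

Emit:
jog_arm --plan "0 0 -0.415 0 0 -0.3 1; 0 0 -0.415 0 0 -0.3 1; 0 0 -0.415 0 0 -0.3 1; 0 0 -0.415 0 0 -0.3 1; 0 0 -0.415 0 0 -0.3 1; 0 0 -0.415 0 0 -0.3 1; 0 0 -0.415 0 0 -0.3 1; 0 0 -0.415 0 0 -0.3 1; 0 0 -0.415 0 0 -0.3 1; 0 0 -0.415 0 0 -0.3 1"

```text
time_s: 8.3
tcp_pos: [0.425, 0.1321, 0.2715]
ee_rot: [[-0.039, -0.999, -0.001], [-0.999, 0.039, -0.0], [0.0, 0.001, -1.0]]
wrist_force: [0.8, -0.2, -2.7]
gripper_width: 0.158
gripper_force: 30.0
```

```bash
python3 -c "
from h import *
to([.590,.112,.2725],177.6)"
```

```text
tcp [0.425  0.1321 0.2715] yaw177.75 tilt [-0.0011 -0.0003] tot [ 0.54 -6.63 -0.05] row [ 0.054 -0.663 -0.005] turn tot 0.019 row 0.0019 F [ 0.75 -0.21 -2.73] w0.158 gf30.0 t8.3
```

Emit:
jog_arm --plan "0.06 -0.74 -0.01 0 0 0 1; 0.06 -0.74 -0.01 0 0 0 1; 0.06 -0.74 -0.01 0 0 0 1; 0.06 -0.74 -0.01 0 0 0 1; 0.06 -0.74 0 0 0 0 1; 0.06 -0.74 0 0 0 0 1; 0.06 -0.74 0 0 0 0 1; 0.06 -0.74 0 0 0 0 1; 0.06 -0.71 0 0 0 0 1; 0 0 0 0 0 0 1"

```text
time_s: 9.3
tcp_pos: [0.5918, 0.1117, 0.2709]
ee_rot: [[-0.042, -0.999, -0.002], [-0.999, 0.042, -0.001], [0.001, 0.002, -1.0]]
wrist_force: [-1.4, -0.7, -2.5]
gripper_width: 0.158
gripper_force: 30.0
```

Run:
```python
from h import *
np.set_printoptions(precision=4,suppress=True)
to([.6506,.110,.2725],177.6)
t=[]
for n in('scene','top'):
  p,d=r.capture(n);np.savez(f'pics/{n}3.npz',p=p,d=d);X=cloud(n,d)
  q=cmask(p,'red')&(np.hypot(X[...,0]-.59,X[...,1]-.112)<.07)
  b=X[q&(X[...,2]<.2)];print(n,len(b),b.mean(0),np.percentile(b[:,2],[5,50,95]),cv2.minAreaRect((b[b[:,2]>np.percentile(b[:,2],50)][:,:2]*1000).astype(np.float32)))
  c=pix(n,[[.62,.11,.2]])[0].astype(int);t.append(cv2.resize(p[c[1]-50:c[1]+50,c[0]-33:c[0]+33],(396,600),interpolation=cv2.INTER_CUBIC))
cv2.imwrite('pics/c3.png',np.hstack(t)[:,:,::-1])
```

```text
tcp [0.5918 0.1117 0.2709] yaw177.59 tilt [-0.0016 -0.0007] tot [-0.03 -2.35 -0.07] row [-0.003 -0.235 -0.007] turn tot -0.002 row -0.0002 F [-1.39 -0.68 -2.49] w0.158 gf30.0 t9.3
scene 373 [0.5988 0.1087 0.1632] [0.1531 0.1647 0.1682] ((610.1398315429688, 110.91688537597656), (77.92049407958984, 95.76483917236328), 88.44165802001953)
top 151 [0.5877 0.0954 0.1664] [0.1614 0.1665 0.1714] ((582.476806640625, 109.67420959472656), (54.8787727355957, 76.86036682128906), 8.39667797088623)
```

View pics/c3.png

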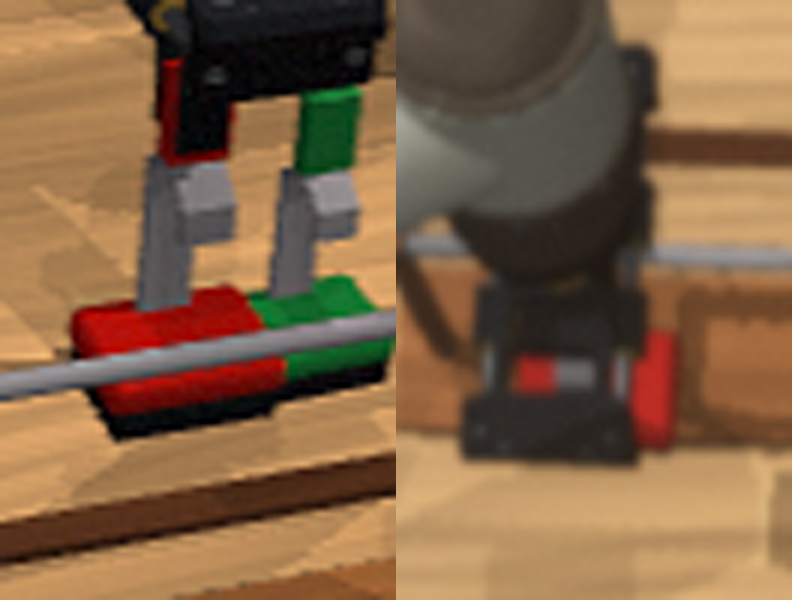

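The brush hangs straight and square to the rail: in the left tile the hook opening at (205,270) faces the rail. I'll enter sideways.

Emit:
jog_arm --plan "0 -0.26 0 0 0 0 1; 0 -0.26 0 0 0 0 1; 0 -0.26 0 0 0 0 1; 0 -0.26 0 0 0 0 1; 0 -0.26 0 0 0 0 1; 0 -0.26 0 0 0 0 1; 0 -0.26 0 0 0 0 1; 0 -0.26 0 0 0 0 1; 0 -0.27 0 0 0 0 1; 0 0 0 0 0 0 1"

```text
time_s: 10.4
tcp_pos: [0.65, 0.1095, 0.2721]
ee_rot: [[-0.041, -0.999, -0.0], [-0.999, 0.041, -0.0], [0.0, 0.0, -1.0]]
wrist_force: [0.5, 0.7, -2.9]
gripper_width: 0.162
gripper_force: 30.0
```

Run:
```python
from h import *
np.set_printoptions(precision=4,suppress=True)
to([.6506,.110,.2235],177.6)
for n in('scene',):
  p,d=r.capture(n);np.savez(f'pics/{n}4.npz',p=p,d=d);X=cloud(n,d)
  c=pix(n,[[.65,.11,.2]])[0].astype(int)
  H=hsv(p)
  g=(H[...,1]<70)&(abs(X[...,1]-.11)<.02)&(abs(X[...,0]-.65)<.06)&(X[...,2]>.205)&(X[...,2]<.25);print('lip/roof',X[g].min(0),X[g].max(0))
  cv2.imwrite('pics/c4.png',cv2.resize(p[c[1]-50:c[1]+50,c[0]-50:c[0]+50],(600,600),interpolation=cv2.INTER_CUBIC)[:,:,::-1])
```

```text
tcp [0.65   0.1095 0.2721] yaw177.64 tilt [-0.0001 -0.0001] tot [-0.02 -0.02  1.94] row [-0.002 -0.002  0.194] turn tot 0.005 row 0.0005 F [ 0.5   0.74 -2.85] w0.162 gf30.0 t10.4
lip/roof [0.6252 0.0948 0.205 ] [0.6758 0.1267 0.2499]
```

View pics/c4.png

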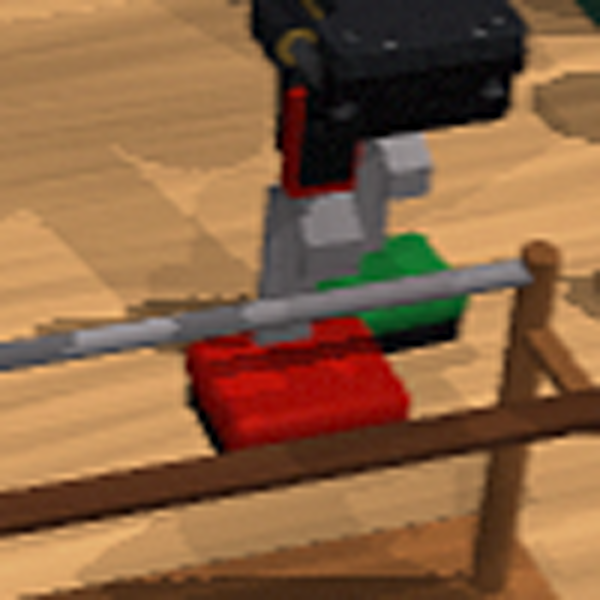

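The rail passes at (270,310) between the brush back and the lip, in front of the strap, and no force shows. I'll lower the brush.

Emit:
jog_arm --plan "0 0 0.3 0 0 0 1; 0 0 0.3 0 0 0 1; 0 0 0.3 0 0 0 1; 0 0 0.3 0 0 0 1; 0 0 0.3 0 0 0 1; 0 0 0.2 0 0 0 1; 0 0 0.1 0 0 0 1; 0 0 0 0 0 0 1; 0 0 0 0 0 0 1; 0 0 0 0 0 0 1"

```text
time_s: 11.45
tcp_pos: [0.6494, 0.1096, 0.2281]
ee_rot: [[-0.041, -0.999, 0.001], [-0.999, 0.041, 0.0], [-0.0, -0.001, -1.0]]
wrist_force: [-0.3, -0.4, -1.7]
gripper_width: 0.158
gripper_force: 30.0
```

```bash
python3 -c "
from h import *
to([.6506,.110,.2235],177.6)"
```

```text
tcp [0.6494 0.1096 0.2281] yaw177.66 tilt [0.001  0.0003] tot [-0.02 -0.05  0.18] row [-0.002 -0.005  0.018] turn tot 0.008 row 0.0008 F [-0.34 -0.41 -1.73] w0.158 gf30.0 t11.4
```

Emit:
jog_arm --plan "0 0 0.05 0 0 0 1; 0 0 0.05 0 0 0 1; 0 0 0.05 0 0 0 1; 0 0 0.04 0 0 0 1; 0 0 0 0 0 0 1; 0 0 0 0 0 0 1; 0 0 0 0 0 0 1; 0 0 0 0 0 0 1; 0 0 0 0 0 0 1; 0 0 0 0 0 0 1"

```text
time_s: 12.45
tcp_pos: [0.6496, 0.1096, 0.2232]
ee_rot: [[-0.041, -0.999, 0.001], [-0.999, 0.041, 0.0], [-0.0, -0.001, -1.0]]
wrist_force: [1.1, -0.3, 0.8]
gripper_width: 0.159
gripper_force: 30.0
```

```bash
python3 -c "
from h import *
to([.6506,.110,.2235],177.6)"
```

```text
tcp [0.6496 0.1096 0.2232] yaw177.66 tilt [0.0012 0.0001] tot [-0.02 -0.04 -0.01] row [-0.002 -0.004 -0.001] turn tot 0.008 row 0.0008 F [ 1.08 -0.26  0.77] w0.159 gf30.0 t12.4
```

Emit:
jog_arm --plan "0.4 0 0 0 0 0 1; 0.4 0 0 0 0 0 1; 0.4 0 0 0 0 0 1; 0.4 0 0 0 0 0 1; 0.4 0 0 0 0 0 1; 0.4 0 0 0 0 0 1; 0.4 0 0 0 0 0 1; 0.4 0 0 0 0 0 1; 0.4 0 0 0 0 0 1; 0 0 0 0 0 0 1"

```text
time_s: 13.45
tcp_pos: [0.6457, 0.0175, 0.2232]
ee_rot: [[-0.042, -0.999, 0.0], [-0.999, 0.042, -0.002], [0.002, -0.001, -1.0]]
wrist_force: [4.0, -2.2, 1.0]
gripper_width: 0.16
gripper_force: 30.0
```

Run:
```python
from h import *
np.set_printoptions(precision=4,suppress=True)
to([.6429,-.0745,.2232],177.6)
for n in('scene','top'):
  p,d=r.capture(n);np.savez(f'pics/{n}5.npz',p=p,d=d);X=cloud(n,d)
  H=hsv(p).astype(int)
  m=(H[...,0]>17)&(H[...,0]<33)&(H[...,1]>140)&(H[...,2]>90)&(abs(X[...,1]+.08)<.03)
  for nm,q in(('ring',m&(abs(X[...,0]-.645)<.02)&(X[...,2]>.19)),('bar',m&(abs(X[...,0]-.71)<.03)&(X[...,2]>.14))):
    w=H[q][:,1]*1.-100
    if q.sum():
      P=X[q];print(n,nm,q.sum(),P.mean(0),np.average(P,axis=0,weights=w),P.min(0),P.max(0), 'mark y',(P[:,1]+.0415*(P[:,0]-.643)).mean())
```

```text
tcp [0.6457 0.0175 0.2232] yaw177.58 tilt [ 0.0005 -0.0018] tot [ 3.68 -0.04  0.01] row [ 0.368 -0.004  0.001] turn tot -0.003 row -0.0003 F [ 4.04 -2.21  1.01] w0.160 gf30.0 t13.4
scene ring 18 [ 0.6458 -0.0741  0.2025] [ 0.6459 -0.0743  0.2022] [ 0.6374 -0.0781  0.1966] [ 0.65   -0.0707  0.2068] mark y -0.07398654631335472
scene bar 158 [ 0.7194 -0.0779  0.1739] [ 0.7197 -0.0779  0.174 ] [ 0.6907 -0.0892  0.1494] [ 0.7279 -0.0658  0.1881] mark y -0.07469750614910552
top ring 5 [ 0.6397 -0.0743  0.2064] [ 0.6397 -0.0742  0.2064] [ 0.636  -0.0757  0.2046] [ 0.643  -0.0724  0.2082] mark y -0.07447100304848783
top bar 50 [ 0.7122 -0.0763  0.1843] [ 0.7115 -0.0765  0.1841] [ 0.6919 -0.0882  0.1764] [ 0.7272 -0.0654  0.192 ] mark y -0.07342173624393636
```

Emit:
jog_arm --plan "0.41 -0.01 0 0 0 0 1; 0.41 -0.01 0 0 0 0 1; 0.41 -0.01 0 0 0 0 1; 0.41 -0.01 0 0 0 0 1; 0.41 0 0 0 0 0 1; 0.41 0 0 0 0 0 1; 0.41 0 0 0 0 0 1; 0.41 0 0 0 0 0 1; 0.41 0 0 0 0 0 1; 0 0 0 0 0 0 1"

```text
time_s: 14.55
tcp_pos: [0.6424, -0.075, 0.2228]
ee_rot: [[-0.043, -0.999, -0.001], [-0.999, 0.043, -0.002], [0.002, 0.001, -1.0]]
wrist_force: [3.2, -3.5, 1.7]
gripper_width: 0.153
gripper_force: 30.0
```

Run:
```python
from h import *
np.set_printoptions(precision=4,suppress=True)
to([.6429,-.0745,.2232],177.6)
for n in('scene','top'):
  p,d=r.capture(n);np.savez(f'pics/{n}6.npz',p=p,d=d);X=cloud(n,d);H=hsv(p).astype(int)
  al=X[...,1]+.0415*(X[...,0]-.643)
  near=(abs(al+.0745)<.06)&(d>0)
  for nm,q in(('back',cmask(p,'red')&near&(X[...,2]<.13)&(X[...,2]>.09)),('tab',cmask(p,'red')&near&(X[...,2]>.2)),
     ('lip',near&(H[...,1]<70)&(H[...,2]>60)&(X[...,2]>.183)&(X[...,2]<.205)&(X[...,0]>.655)&(X[...,0]<.69)),('roof',near&(H[...,1]<70)&(X[...,2]>.205)&(X[...,2]<.216)&(X[...,0]>.63)&(X[...,0]<.69))):
    if q.sum(): print(n,nm,q.sum(),X[q].mean(0),'al',al[q].mean(),np.percentile(al[q],[2,98]),'mid',np.percentile(al[q],[2,98]).mean())
  if n=='scene':
    c=pix(n,[[.65,-.075,.2]])[0].astype(int)
    cv2.imwrite('pics/c6.png',cv2.resize(p[c[1]-45:c[1]+45,c[0]-60:c[0]+60],(800,600),interpolation=cv2.INTER_CUBIC)[:,:,::-1])
```

```text
tcp [ 0.6424 -0.075   0.2228] yaw177.56 tilt [-0.0008 -0.0021] tot [-0.02 -0.02 -0.02] row [-0.002 -0.002 -0.002] turn tot -0.005 row -0.0005 F [ 3.23 -3.5   1.73] w0.153 gf30.0 t14.6
scene back 248 [ 0.6534 -0.0833  0.1149] al -0.08288661869574625 [-0.114  -0.0363] mid -0.07515571855686445
scene tab 24 [ 0.6495 -0.0769  0.2186] al -0.07659656249954461 [-0.0874 -0.0634] mid -0.07539846962214426
scene lip 86 [ 0.6624 -0.0748  0.196 ] al -0.0739732987231648 [-0.0847 -0.0624] mid -0.07357223166375859
scene roof 59 [ 0.649  -0.074   0.2068] al -0.07379423973349797 [-0.1317 -0.0182] mid -0.0749621067586817
top back 80 [ 0.6441 -0.0554  0.1175] al -0.05535001212045868 [-0.1086 -0.0318] mid -0.07020201480996649
top tab 8 [ 0.5786 -0.0791  0.332 ] al -0.0817484924268188 [-0.0943 -0.0451] mid -0.06968319597704474
top roof 14 [ 0.6405 -0.0657  0.2061] al -0.06582198127287463 [-0.1338 -0.0161] mid -0.07492162151757017
```

View pics/c6.png

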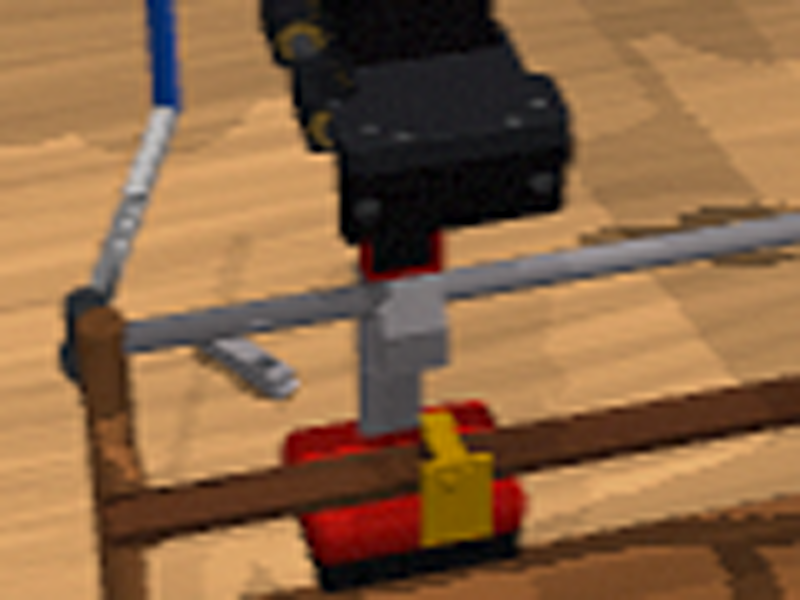

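The hook sits on the rail at (405,310) and the mark ring is hidden behind its roof. Lip −0.0740 and ring −0.0743 along the rail agree to within 1 mm. I'll release and rise.

Emit:
jog_arm --plan "0 0 0 0 0 0 0.5; 0 0 0 0 0 0 0.2; 0 0 0 0 0 0 0.1; 0 0 0 0 0 0 0.1; 0 0 0 0 0 0 0.1; 0 0 -0.1 0 0 0 0.1; 0 0 -0.2 0 0 0 0.1; 0 0 -0.3 0 0 0 0.1; 0 0 -0.3 0 0 0 0.1; 0 0 -0.3 0 0 0 0.1"

```text
time_s: 15.65
tcp_pos: [0.6429, -0.0726, 0.2539]
ee_rot: [[-0.041, -0.999, 0.001], [-0.999, 0.041, -0.0], [-0.0, -0.001, -1.0]]
wrist_force: [0.2, 0.9, -0.5]
gripper_width: 0.451
gripper_force: 0.0
```

Emit:
jog_arm --plan "0 0 -0.4 0 0 0 0.1; 0 0 -0.4 0 0 0 0.1; 0 0 -0.4 0 0 0 0.1; 0 0 -0.4 0 0 0 0.1; 0 0.5 -0.4 0 0 0 1; 0 0.8 0 0 0 0 1; 0 1 0 0 0 0 1; 0 1 0 0 0 0 1; 0 1 0 0 0 0 1; 0 1 0 0 0 0 1"

```text
time_s: 16.65
tcp_pos: [0.5084, -0.0672, 0.3033]
ee_rot: [[-0.041, -0.999, 0.0], [-0.999, 0.041, 0.0], [-0.0, -0.0, -1.0]]
wrist_force: [-0.2, 0.5, 0.1]
gripper_width: 0.029
gripper_force: 0.0
```

Run:
```python
from h import *
np.set_printoptions(precision=4,suppress=True)
to([.44,-.19,.31],150)
t=[]
for n in('scene','top'):
  p,d=r.capture(n);np.savez(f'pics/{n}7.npz',p=p,d=d);X=cloud(n,d);H=hsv(p).astype(int)
  al=X[...,1]+.0415*(X[...,0]-.643)
  near=(abs(al+.0745)<.06)&(d>0)&(X[...,0]>.59)&(X[...,0]<.7)
  for nm,q in(('back',cmask(p,'red')&near&(X[...,2]<.13)&(X[...,2]>.09)),('tab',cmask(p,'red')&near&(X[...,2]>.2)&(X[...,2]<.28)),
     ('lip',near&(H[...,1]<70)&(H[...,2]>60)&(X[...,2]>.183)&(X[...,2]<.205)&(X[...,0]>.655)&(X[...,0]<.69))):
    if q.sum(): print(n,nm,q.sum(),X[q].mean(0),'al',al[q].mean(),np.percentile(al[q],[2,98]),'mid',np.percentile(al[q],[2,98]).mean(),'zmax',X[q][:,2].max())
  b=cmask(p,'blue')&(X[...,1]>-.2)&(X[...,1]<0)&(X[...,0]<.6)&(X[...,0]>.35)&(X[...,2]<.26)&(X[...,2]>.17)
  if b.sum():print(n,'handle',b.sum(),X[b].mean(0),X[b].max(0))
  c=pix(n,[[.6,-.1,.2]])[0].astype(int);t.append(cv2.resize(p[c[1]-75:c[1]+75,c[0]-50:c[0]+50],(400,600),interpolation=cv2.INTER_CUBIC))
cv2.imwrite('pics/c7.png',np.hstack(t)[:,:,::-1])
```

```text
tcp [ 0.5084 -0.0672  0.3033] yaw177.66 tilt [0.0002 0.0001] tot [ 5.02  2.53 -0.27] row [ 0.502  0.253 -0.027] turn tot 3.457 row 0.3457 F [-0.17  0.47  0.1 ] w0.029 gf0.0 t16.6
scene back 244 [ 0.6629 -0.0832  0.115 ] al -0.08241346713475024 [-0.114  -0.0364] mid -0.07521546502227089 zmax 0.12226139021466687
scene tab 218 [ 0.6462 -0.0749  0.2376] al -0.07473231012154158 [-0.0874 -0.0612] mid -0.07427776636106695 zmax 0.25879217496047435
scene lip 95 [ 0.6629 -0.074   0.1956] al -0.07315595165187007 [-0.084  -0.0617] mid -0.07286711963485772 zmax 0.20498133232592297
scene handle 69 [ 0.4707 -0.1229  0.2133] [ 0.476  -0.1187  0.2446]
```

View pics/c7.png

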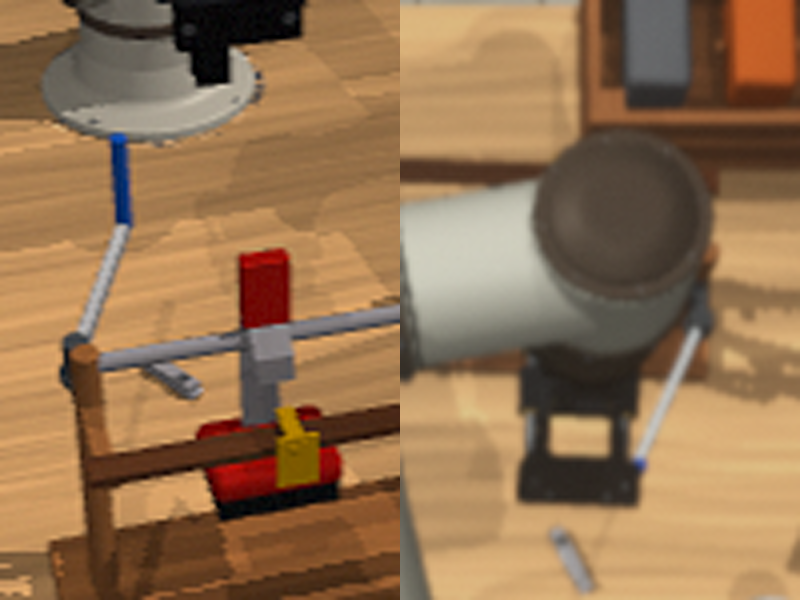

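The brush hangs freely at (265,350) with its tab centre at −0.0745, which is on the mark. The keeper handle is still at (120,180). I'll go behind the handle to push it.

Emit:
jog_arm --plan "0.4 0.35 0 0 0 0 1; 0.4 0.35 0 0 0 0 1; 0.4 0.35 0 0 0 0 1; 0.4 0.35 0 0 0 0 1; 0.4 0.35 0 0 0 0 1; 0.4 0.35 0 0 0 0 1; 0.4 0.35 0 0 0 0 1; 0.3 0.3 0 0 0 0 1; 0 0 0 0 0 0 1; 0 0 0 0 0 0 1"

```text
time_s: 17.75
tcp_pos: [0.4385, -0.142, 0.3029]
ee_rot: [[-0.041, -0.999, 0.001], [-0.999, 0.041, 0.0], [-0.0, -0.001, -1.0]]
wrist_force: [0.1, -0.6, -0.4]
gripper_width: 0.008
gripper_force: 0.0
```

Emit:
jog_arm --plan "0 0 0 0 0 0.84 1; 0 0 0 0 0 0.84 1; 0 0 0 0 0 0.84 1; 0 0 0 0 0 0.84 1; 0 0 0 0 0 0.84 1; 0 0 0 0 0 0.84 1; 0 0 0 0 0 0.84 1; 0 0 0 0 0 0.84 1; 0 0 0 0 0 0 1; 0 0 0 0 0 0 1"

```text
time_s: 18.75
tcp_pos: [0.4388, -0.1415, 0.3027]
ee_rot: [[-0.828, -0.56, -0.0], [-0.56, 0.828, 0.0], [0.0, 0.0, -1.0]]
wrist_force: [-0.5, 0.0, 0.6]
gripper_width: 0.006
gripper_force: 0.0
```

Run:
```python
from h import *
to([.437,-.142,.212],123.7)
p,d=r.capture('scene');X=cloud('scene',d)
q=(d>0)&(X[...,2]>.29)&(X[...,2]<.35)&(np.hypot(X[...,0]-.437,X[...,1]+.142)<.04)
P=X[q];print(P.min(0),P.max(0))
c=pix('scene',[[.45,-.13,.25]])[0].astype(int)
cv2.imwrite('pics/c8.png',cv2.resize(p[c[1]-45:c[1]+75,c[0]-60:c[0]+100],(800,600),interpolation=cv2.INTER_CUBIC)[:,:,::-1])
```

```text
tcp [ 0.4388 -0.1415  0.3027] yaw124.07 tilt [-0.0001  0.    ] tot [0.07 0.02 3.63] row [0.007 0.002 0.363] turn tot 0.047 row 0.0047 F [-0.48  0.03  0.61] w0.006 gf0.0 t18.8
[ 0.43414978 -0.15803967  0.3009542 ] [ 0.45677558 -0.12506281  0.34988401]
```

Emit:
jog_arm --plan "0 0 0.4 0 0 0 1; 0 0 0.4 0 0 0 1; 0 0 0.4 0 0 0 1; 0 0 0.4 0 0 0 1; 0 0 0.4 0 0 0 1; 0 0 0.4 0 0 0 1; 0 0 0.4 0 0 0 1; 0 0 0.4 0 0 0 1; 0 0 0.4 0 0 0 1; 0 0 0 0 0 0 1"

```text
time_s: 19.8
tcp_pos: [0.4375, -0.1417, 0.2111]
ee_rot: [[-0.83, -0.557, -0.003], [-0.557, 0.83, 0.0], [0.003, 0.002, -1.0]]
wrist_force: [-0.7, 0.3, -0.6]
gripper_width: 0.003
gripper_force: 0.0
```

Emit:
jog_arm --plan "-0.3 0 0 0 0 0 1; -0.3 0.1 0 0 0 0 1; -0.3 0.1 0 0 0 0 1; -0.3 0.1 0 0 0 0 1; -0.3 0.1 0 0 0 0 1; -0.3 0.1 0 0 0 0 1; -0.3 0.1 0 0 0 0 1; -0.3 0.1 0 0 0 0 1; -0.3 0.1 0 0 0 0 1; -0.3 0.1 0 0 0 0 1"

```text
time_s: 20.8
tcp_pos: [0.4895, -0.0809, 0.2131]
ee_rot: [[-0.83, -0.558, 0.002], [-0.558, 0.83, -0.001], [-0.001, -0.002, -1.0]]
wrist_force: [-0.1, -1.4, -0.6]
gripper_width: 0.003
gripper_force: 0.7
```

Run:
```python
from h import *
np.set_printoptions(precision=4,suppress=True)
to([.5857,-.051,.212],123.7)
for n in('scene','top'):
  p,d=r.capture(n);X=cloud(n,d)
  b=cmask(p,'blue')&(X[...,1]>-.2)&(X[...,1]<0)&(X[...,0]<.65)&(X[...,0]>.35)&(X[...,2]<.26)&(X[...,2]>.17)
  if b.sum():print(n,'handle',b.sum(),X[b].mean(0),X[b].min(0),X[b].max(0))
```

```text
tcp [ 0.4895 -0.0809  0.2131] yaw123.92 tilt [ 0.0021 -0.0006] tot [-3.86 -1.15  0.05] row [-0.386 -0.115  0.005] turn tot 0.027 row 0.0027 F [-0.14 -1.37 -0.64] w0.003 gf0.7 t20.8
scene handle 77 [ 0.5061 -0.0751  0.2135] [ 0.4972 -0.0793  0.1747] [ 0.5114 -0.0705  0.2439]
```

Emit:
jog_arm --plan "-0.38 0 0 0 0 0 1; -0.38 0 0 0 0 0 1; -0.38 0 0 0 0 0 1; -0.38 -0.1 0 0 0 0 1; -0.38 -0.1 0 0 0 0 1; -0.38 -0.15 0 0 0 0 1; -0.38 -0.2 0 0 0 0 1; -0.38 -0.2 0 0 0 0 1; -0.3 -0.2 0 0 0 0 1; 0 0 0 0 0 0 1"

```text
time_s: 21.9
tcp_pos: [0.5725, -0.0546, 0.2127]
ee_rot: [[-0.83, -0.558, 0.002], [-0.558, 0.83, -0.0], [-0.001, -0.001, -1.0]]
wrist_force: [-0.5, 0.8, 0.2]
gripper_width: 0.006
gripper_force: 0.0
```

Run:
```python
from h import *
np.set_printoptions(precision=4,suppress=True)
to([.5868,-.0502,.212],123.7)
for n in('scene',):
  p,d=r.capture(n);X=cloud(n,d)
  b=cmask(p,'blue')&(X[...,1]>-.2)&(X[...,1]<.02)&(X[...,0]<.65)&(X[...,0]>.35)&(X[...,2]<.26)&(X[...,2]>.17)
  if b.sum():print(n,'handle',b.sum(),X[b].mean(0),X[b].min(0),X[b].max(0))
```

```text
tcp [ 0.5725 -0.0546  0.2127] yaw123.89 tilt [ 0.0016 -0.0003] tot [-0.57 -0.17  0.03] row [-0.057 -0.017  0.003] turn tot 0.024 row 0.0024 F [-0.45  0.82  0.24] w0.006 gf0.0 t21.9
scene handle 53 [ 0.5875 -0.0412  0.2232] [ 0.5798 -0.0456  0.1741] [ 0.594  -0.0377  0.2468]
```

Emit:
jog_arm --plan "-0.08 -0.06 0 0 0 0 1; -0.08 -0.06 0 0 0 0 1; -0.08 -0.06 0 0 0 0 1; -0.08 -0.06 0 0 0 0 1; -0.06 -0.04 0 0 0 0 1; -0.05 -0.03 0 0 0 0 1; -0.04 -0.03 0 0 0 0 1; 0 0 0 0 0 0 1; 0 0 0 0 0 0 1; 0 0 0 0 0 0 1"

```text
time_s: 22.95
tcp_pos: [0.5855, -0.0549, 0.2128]
ee_rot: [[-0.83, -0.558, 0.001], [-0.558, 0.83, 0.0], [-0.001, -0.0, -1.0]]
wrist_force: [-0.7, -0.4, -0.6]
gripper_width: 0.008
gripper_force: 0.2
```

Emit:
jog_arm --plan "-0.03 -0.02 0 0 0 0 1; -0.03 -0.02 0 0 0 0 1; 0 0 0 0 0 0 1; 0 0 0 0 0 0 1; 0 0 0 0 0 0 1; 0 0 0 0 0 0 1; 0 0 0 0 0 0 1; 0 0 0 0 0 0 1; 0 0 0 0 0 0 1; 0 0 0 0 0 0 1"

```text
time_s: 23.95
tcp_pos: [0.5871, -0.0549, 0.2128]
ee_rot: [[-0.83, -0.558, 0.0], [-0.558, 0.83, 0.0], [-0.0, -0.0, -1.0]]
wrist_force: [-1.4, 0.1, 0.2]
gripper_width: 0.007
gripper_force: 0.4
```

Run:
```python
from h import *
np.set_printoptions(precision=4,suppress=True)
to([.5868,-.0502,.212],123.7)
p,d=r.capture('scene');X=cloud('scene',d);H=hsv(p)
b=cmask(p,'blue')&(X[...,1]>-.2)&(X[...,1]<.02)&(X[...,0]<.65)&(X[...,0]>.35)&(X[...,2]<.26)&(X[...,2]>.17)
print('handle',b.sum(),X[b].mean(0))
```

```text
tcp [ 0.5871 -0.0549  0.2128] yaw123.90 tilt [0.0001 0.    ] tot [-0.1   0.16  0.03] row [-0.01   0.016  0.003] turn tot 0.025 row 0.0025 F [-1.41  0.14  0.24] w0.007 gf0.4 t23.9
handle 62 [ 0.6005 -0.0418  0.2173]
```

Emit:
jog_arm --plan "-0.03 -0.02 0 0 0 0 1; 0 0 0 0 0 0 1; -0.03 -0.02 0 0 0 0 1; 0 0 0 0 0 0 1; -0.03 -0.02 0 0 0 0 1; 0 0 0 0 0 0 1; 0 0 0 0 0 0 1; 0 0 0 0 0 0 1; 0 0 0 0 0 0 1; 0 0 0 0 0 0 1"

```text
time_s: 25.0
tcp_pos: [0.5896, -0.055, 0.2127]
ee_rot: [[-0.83, -0.558, -0.0], [-0.558, 0.83, -0.0], [0.0, 0.0, -1.0]]
wrist_force: [-2.2, -0.3, 0.5]
gripper_width: 0.005
gripper_force: 0.9
```

Emit:
jog_arm --plan "-0.03 -0.02 0 0 0 0 1; 0 0 0 0 0 0 1; -0.03 -0.02 0 0 0 0 1; 0 0 0 0 0 0 1; 0 0 0 0 0 0 1; 0 0 0 0 0 0 1; 0 0 0 0 0 0 1; 0 0 0 0 0 0 1; 0 0 0 0 0 0 1; 0 0 0 0 0 0 1"

```text
time_s: 26.0
tcp_pos: [0.5899, -0.0552, 0.2126]
ee_rot: [[-0.83, -0.558, -0.004], [-0.558, 0.83, -0.0], [0.003, 0.002, -1.0]]
wrist_force: [-7.0, -0.4, 2.7]
gripper_width: 0.006
gripper_force: 2.8
```

Emit:
jog_arm --plan "-0.03 -0.02 0 0 0 0 1; 0 0 0 0 0 0 1; 0 0 0 0 0 0 1; 0.1 0.07 0 0 0 0 1; 0.2 0.15 0 0 0 0 1; 0.4 0.3 0 0 0 0 1; 0.4 0.3 0 0 0 0 1; 0.4 0.3 -0.2 0 0 0 1; 0 0 -0.5 0 0 0 1; 0 0 -0.8 0 0 0 1"

```text
time_s: 27.0
tcp_pos: [0.5457, -0.0524, 0.2511]
ee_rot: [[-0.83, -0.558, 0.0], [-0.558, 0.83, -0.0], [-0.0, -0.0, -1.0]]
wrist_force: [0.4, 0.2, 0.6]
gripper_width: 0.006
gripper_force: 0.0
```

Emit:
jog_arm --plan "0.3 0.2 -0.6 0 0 0 1; 0.6 0.4 -0.6 0 0 0 1; 0.6 0.4 -0.6 0 0 0 1; 0.6 0.4 0 0 0 0 1; 0.6 0.4 0 0 0 0 1; 0.6 0.4 0 0 0 0 1; 0.3 0.2 0 0 0 0 1; 0 0 0 0 0 0 1; 0 0 0 0 0 0 1; 0 0 0 0 0 0 1"

```text
time_s: 28.0
tcp_pos: [0.4384, -0.0529, 0.2954]
ee_rot: [[-0.83, -0.558, 0.0], [-0.558, 0.83, -0.0], [-0.0, -0.0, -1.0]]
wrist_force: [0.1, 0.2, 0.2]
gripper_width: 0.006
gripper_force: 0.0
```

Run:
```python
from h import *
np.set_printoptions(precision=4,suppress=True)
to([.44,-.19,.31])
t=[]
for n in('scene','top'):
  p,d=r.capture(n);X=cloud(n,d);H=hsv(p).astype(int)
  al=X[...,1]+.0415*(X[...,0]-.643)
  near=(abs(al+.0745)<.06)&(d>0)&(X[...,0]>.59)&(X[...,0]<.7)
  for nm,q in(('back',cmask(p,'red')&near&(X[...,2]<.13)&(X[...,2]>.09)),('tab',cmask(p,'red')&near&(X[...,2]>.2)&(X[...,2]<.28)),
   ('handle',cmask(p,'blue')&(X[...,1]>-.2)&(X[...,1]<.03)&(X[...,0]<.65)&(X[...,0]>.5)&(X[...,2]<.26)&(X[...,2]>.17)),
   ('bar',(H[...,1]<70)&(X[...,1]>-.17)&(X[...,1]<-.05)&(X[...,2]>.155)&(X[...,2]<.188)&(X[...,0]>.57)&(X[...,0]<.625))):
    if q.sum()>5:
      print(n,nm,q.sum(),X[q].mean(0),'al mid',np.percentile(al[q],[2,98]).mean())
      if nm=='bar':print(np.polyfit(X[q][:,1],X[q][:,0],1))
  c=pix(n,[[.6,-.05,.2]])[0].astype(int);t.append(cv2.resize(p[c[1]-75:c[1]+75,c[0]-50:c[0]+50],(400,600),interpolation=cv2.INTER_CUBIC))
cv2.imwrite('pics/c9.png',np.hstack(t)[:,:,::-1])
```

```text
tcp [ 0.4384 -0.0529  0.2954] yaw123.90 tilt [ 0.0004 -0.0001] tot [ 3.01 -4.59 -0.58] row [ 0.301 -0.459 -0.058] turn tot 0.000 row 0.0000 F [0.1  0.17 0.2 ] w0.006 gf0.0 t28.0
scene back 243 [ 0.6648 -0.0825  0.115 ] al mid -0.07494119922741202
scene tab 220 [ 0.6456 -0.0745  0.2376] al mid -0.07402807652188227
scene handle 72 [ 0.6039 -0.041   0.2126] al mid -0.04256468956750149
scene bar 112 [ 0.5988 -0.1217  0.1765] al mid -0.12443409624822854
[0.0999 0.611 ]
top back 76 [ 0.6514 -0.0574  0.1186] al mid -0.07045365492066358
top tab 54 [ 0.6364 -0.0712  0.2499] al mid -0.07111287071199851
top bar 18 [ 0.5937 -0.1638  0.1759] al mid -0.16465912607065472
[0.1449 0.6174]
```

View pics/c9.png

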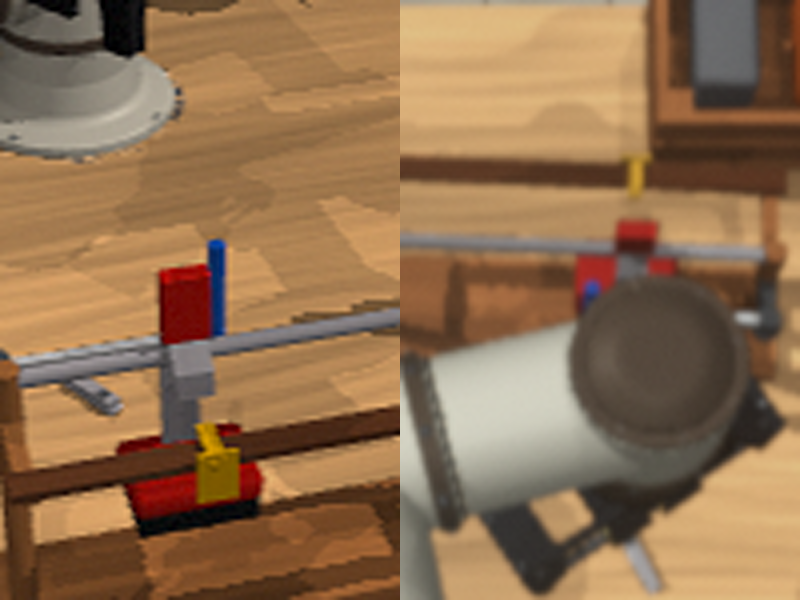

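The brush hangs on the mark. The keeper bar is at its stop in front of it: the handle at (217,290) lies 44 mm in front of the rail. The robot is clear, so I'll hand in.

```bash
python3 -c "
from station import r
print(r.finish_job())"
```

```text
the job is handed in; nothing more can be done
None
```

The red brush hangs on the rail within about 1 mm of the yellow mark, the keeper bar is shut against its stop in front of it, and I handed the job in at about 28 s; no result came back.

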